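# Roll a steel bar into a V-cradle, butt it and lock the keeper

### The arm

A 6-joint arm with a two-finger parallel gripper is mounted at the origin on a cart in front of the work surface, level with it; the furniture and walls round the work are solid. World frame = base frame: x ahead of the robot, y to its left, z up, the work surface at z = 0. Lengths are in mm, angles in degrees, forces in N, time in s.
With the tool pointing down it reaches from about 350 to 850 mm from the base axis. Payload 8.1 kg.
Tool frame: the origin (TCP) lies midway between the tips of the shut fingers; the grasp point (between the pads) lies 19 mm behind it; z points along the fingers, y is the line along which they close (so a half turn about z gives the same grasp; the last joint's range is limited). The gripper opens to 85 mm and grips with 20 to 120 N. Pads are 22 mm wide; open, the fingers measure 114 mm over their backs; the gripper's body (76 mm by 85 mm) begins 54 mm behind the grasp point. The pads swing forward as they close: fully open they stand 13 mm farther back than shut.
Start: joints at [-4.893, 7.471, 85.268, -0, 87.261, -4.893], TCP at [600.004, 0.022, 231.292] pointing down, gripper open.
Joint ranges: [-169.43, 169.43], [-51.17, 129.36], [1.28, 143.12], [-76.62, 256.62], [0, 156.53], [-152.29, 152.29]. Speed limits (degrees/s): [136.94, 136.94, 159.86, 180, 180, 180].

### API

Orientations are given as [roll, pitch, yaw] about the fixed x, y, z axes, in that order (R = Rz(yaw) Ry(pitch) Rx(roll)).
In Python, from bench import r gives the robot as it stands.
- The arm moves only by the tool send_path, called after "Emit:" as name(argument=value, ...) on one line, values as JSON. Schema: {"type":"object","properties":{"offsets":{"type":"array","items":{"type":"array","prefixItems":[{"type":"array","items":{"type":"number"},"minItems":3,"maxItems":3},{"type":"array","items":{"type":"number"},"minItems":3,"maxItems":3},{"type":"number"}],"minItems":3,"maxItems":3},"minItems":1,"maxItems":8},"grip_n":{"type":"number"},"only":{"type":"string"},"quiet":{"type":"boolean"},"lines":{"type":"string"}},"required":["offsets"],"additionalProperties":false}. offsets is a list of rows, 1 to 8 of them, each written [[rx, ry, rz], [dx, dy, dz], opening]: a rotation vector rx, ry, rz in degrees, then dx, dy, dz in mm, then the finger opening in mm; each row is the pose to reach, as a shift and turn from the pose commanded when the call began, along the tool's axes at that moment; what a row does not reach only later rows make up. A row lasts 1/8 s, in which the tool goes at most 62.5 mm and 10.7 degrees, less where a joint would pass 70% of its speed; a pose out of reach is approached as far as the arm can. The fingers move at their own pace and stop on an object; grip_n is the grip in N (left out, the last holds). Time passes only in rows, so rows that do not move let the fingers close. The tool returns the time, the measured TCP pose, the force, the opening and the grip force at its end. only (a regular expression) keeps the lines of the reply that match it, lines (a string "A,B") keeps lines A to B, and quiet returns only ok. Input that does not fit is refused with a message, and nothing moves.
- r.sense(): the state, without advancing time (a new reading comes with each control period).
- r.snapshot(name): name is "scene" or "side" or "wrist"; returns a dict with "pixels" (400x640x3 uint8, blue, green, red), "fx", "fy", "cx", "cy" (pixels), "pose" (4x4, takes a point from camera to world coordinates). Camera axes: x right, y up, looking along -z (the intrinsics and any distortion apply to the point x, -y, -z); pixel columns grow to the right and rows downward; lengths in mm; the calibration is good to about 2 mm. The wrist camera is an equidistant fisheye: a pixel r from the principal point sees the ray r / f radians off the axis. A picture is of the moment at which its call begins. There is no depth.
- r.hand_in(): hands the job in; it is judged then, once.
The state is a dict: "time": time; "joint_pos": joint angles; "qd": joint speeds; "joint_efforts": joint torques, N m; "tool_pos": TCP position; "tcp_rot": TCP orientation; "ft_force": force on the tool from outside, world axes, zero at the start; "wrist_torque": the same for the moment, N m; "finger_gap": finger opening in mm; "grip_force": force on a finger pad.
Only numpy, scipy, OpenCV 4.12 (cv2) and the standard library are available. Lean on these libraries where they do the work, as an engineer would, in place of code of your own. Each camera call takes 0.05 s, during which the arm holds its last target. There are 200 camera calls.

### The job

Set the steel bar up in the cradle: roll it along the two rails, without lifting it off them, until it drops into both V-notches and lies level. Once it rests in the notches, push it lengthwise until its end is right up against the red stop, and then swing the yellow keeper arm fully down over it. Leave the pipe tee, the marker and the wrench where they lie.

Things in the scene. Friction and masses are not known exactly. Their poses are not given: they have to be found in the camera images.
- cradle: Cradle with a blue base plate, bolted to the bench (fixed). Origin on the bench below the V line, midway between the two notches; z up, y along the V line, -x is the loading side towards the robot. Base plate x -105 to 80, y -80 to 80, 10 mm thick. It carries two dark rails along x, centred at y = -65 and +65 mm, each 20 mm wide; the 110 mm between them is open but for the keeper's bracket.
- bar: Loose bright steel round bar, 25 mm diameter, 200 mm long, about 0.5 kg; rolls freely. Origin at its centre, y along its length, any turn about y. Starts across both rails, parallel to the V line, centre at cradle x -52 to -38, y -5 to 5, z 72.5 mm. Seated in both notches its centre is at cradle x = 0, z = 61.7 mm, its top at 74 mm; it then slides lengthwise against a few N of friction.
- stop: Red upright end stop, bolted to the bench (fixed) at the cradle's +y or -y end. Origin on the bench under the middle of its plate, on the V line, 117 to 129 mm from the cradle's origin. Plate 10 mm thick along its y (the bar's direction), 40 mm wide, 85 mm high; foot 60 x 50 mm, 8 mm high. A seated bar touching it has its centre 105 mm from this origin.
- keeper (a joint): Hinge angle of the yellow keeper arm, rad: 0 closed (arm level, pointing to cradle -x over the bar, underside 2 mm above a seated bar), grows as it opens upward; 1.57 upright, 2.0 end of travel. Starts at 1.6 to 1.85. Arm 16 mm wide, 10 mm thick, reaches 82 mm from the axis, last 22 mm black. Stiff hinge: stays where it is left, yields to 1 to 2 N at its end.
- keeper_tip (a point): Point near the free end of the keeper arm, on its centre line, 80 mm from the hinge axis.
- pipe_tee: Loose white plastic pipe tee, 52 x 73 x 31 mm (x, y, z), origin at the centre of its underside; lies on the bench on the V line, at the end of the cradle away from the stop, under the free end of the bar. Leave alone.
- marker: Loose red and white marker pen, 17 x 135 x 16 mm, on the bench on the robot's side of the cradle; origin at the centre of its underside. Leave alone.
- wrench_a: Loose steel wrench, 25 x 164 x 9 mm, flat on the bench on the far side of the cradle; origin at the centre of its underside. Leave alone.
- notch_a (a point): Bottom (vertex) of the V-notch in the cradle's +y rail: cradle (0, 65, 44) mm. The notch is 90 degrees, 16 mm deep, 32 mm wide at its mouth, bright metal flanks. The rail top is flat, level, 60 mm above the bench, from cradle x -96 to 33, with a lip 9 mm higher at x -96 to -90. Beyond the notch the rail goes on at 60 mm: a bar pushed too far or too fast rolls out again.
- notch_b (a point): The same point of the cradle's -y rail: cradle (0, -65, 44) mm. Same rail and notch.
- keeper_hinge (a point): Centre of the keeper's hinge axis, which is parallel to cradle y: cradle (48, 0, 81.5) mm. The fixed blue bracket that carries it fills cradle x 36 to 60, y -16 to 16 mm (pin to y -19 and 19), 93 mm high.

How it is judged:
By the outcome, as a careful person would: the job done as asked, in the order asked, and still so for the second after the job is handed in, with the robot touching nothing.
It also fails if it takes over 61 s, if anything falls off the work surface, if the arm or the gripper's body presses on something with over 40 N, if the wrist force passes 120 N, or if a joint passes its speed limit or range.

## Working session

There is one attempt and no reset: what is moved stays moved. The work goes in short steps, Python scripts to look and compute and a tool call to move; the robot and the scene stay as the last step left them, time stands still between calls to the robot, and variables do not carry over. Pictures are saved under pics/ and viewed, at most 10 in all, crops included, and the job is handed in when it is done.

```bash
ls; mkdir -p pics; python3 - <<'E'
from bench import r
import cv2
for n in("scene","side"):
    s=r.snapshot(n);cv2.imwrite(f"pics/{n}0.png",s["pixels"]);print(n,s["fx"],s["fy"],s["cx"],s["cy"],s["pose"].round(3).tolist() if hasattr(s["pose"],"round") else s["pose"],[k for k in s])
print(r.sense())
E
```

```text
bench.py
pics
scene 498.5464650278885 498.5464650278885 313.0789991436765 197.8539032283781 [[0.872, 0.313, -0.375, 181.836], [-0.489, 0.557, -0.671, -843.127], [-0.001, 0.769, 0.639, 700.57], [0.0, 0.0, 0.0, 1.0]] ['pixels', 'fx', 'fy', 'cx', 'cy', 'pose']
side 391.3994883951788 391.3994883951788 326.86074167523475 198.57715186775965 [[0.349, -0.532, 0.772, 1191.434], [0.937, 0.181, -0.298, -459.792], [0.019, 0.827, 0.562, 544.408], [0.0, 0.0, 0.0, 1.0]] ['pixels', 'fx', 'fy', 'cx', 'cy', 'pose']
{'time': 0.1, 'joint_pos': array([-4.89437164e+00,  7.51117566e+00,  8.53230542e+01,  8.61842827e-04,
        8.72602792e+01, -4.89197306e+00]), 'qd': array([ 0.01155213, -0.10050963, -0.06588691,  0.02489477,  0.13398113,
       -0.07042935]), 'joint_efforts': array([ 1.52257860e-03, -5.70947063e+01, -5.01941299e+01, -1.80579236e-04,
        8.16394575e-03,  5.26326357e-05]), 'tool_pos': array([5.99514793e+02, 5.56523781e-02, 2.30345064e+02]), 'tcp_rot': array([-1.79905909e+02, -8.91713292e-03,  8.99975522e+01]), 'ft_force': array([0.74173247, 0.03150448, 0.20392712]), 'wrist_torque': array([0.00359369, 0.0597906 , 0.0375627 ]), 'grip_force': 0.0, 'finger_gap': 85.45677105864493}
```

View pics/scene0.png

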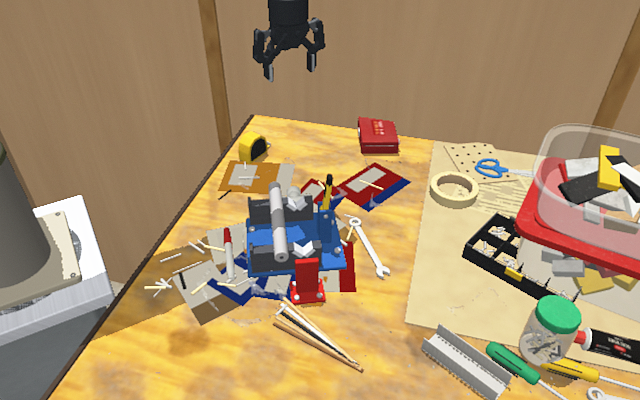

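View pics/side0.png

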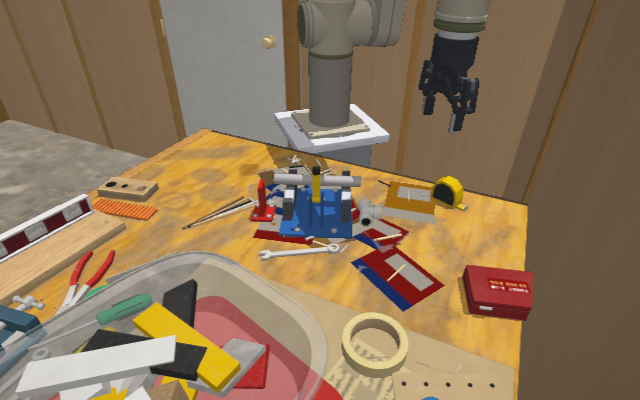

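The scene view has the bar at (275,190)–(281,258) across the dark rails, the red stop at (308,275) on the camera side (world −y), the keeper upright near (327,190), and the tee at (297,195). The side view has the bar at (270–360,180), the stop at (262,203), the keeper at (316,185) and the tee at (368,212). I'll enlarge crops of both.

```bash
python3 - <<'E'
import cv2,numpy as np
a=cv2.imread("pics/scene0.png")[165:315,215:365];b=cv2.imread("pics/side0.png")[145:265,235:395]
cv2.imwrite("pics/c1.png",cv2.resize(a,None,fx=4,fy=4,interpolation=cv2.INTER_CUBIC))
cv2.imwrite("pics/c2.png",cv2.resize(b,None,fx=5,fy=5,interpolation=cv2.INTER_CUBIC))
E
```

```text
(no output)
```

View pics/c1.png

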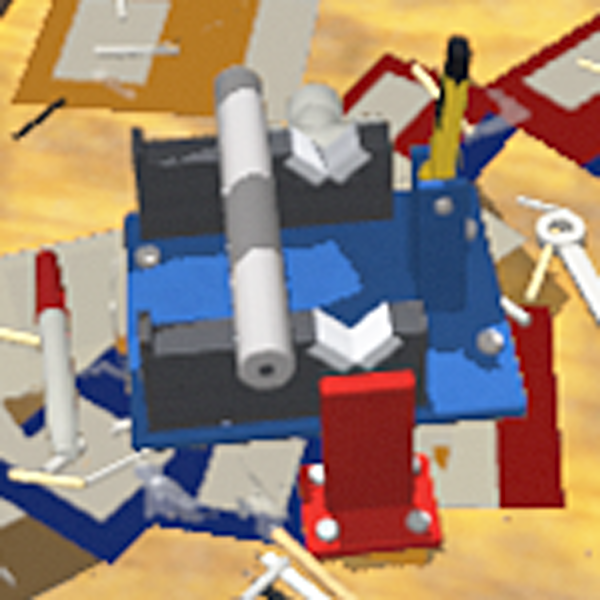

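View pics/c2.png

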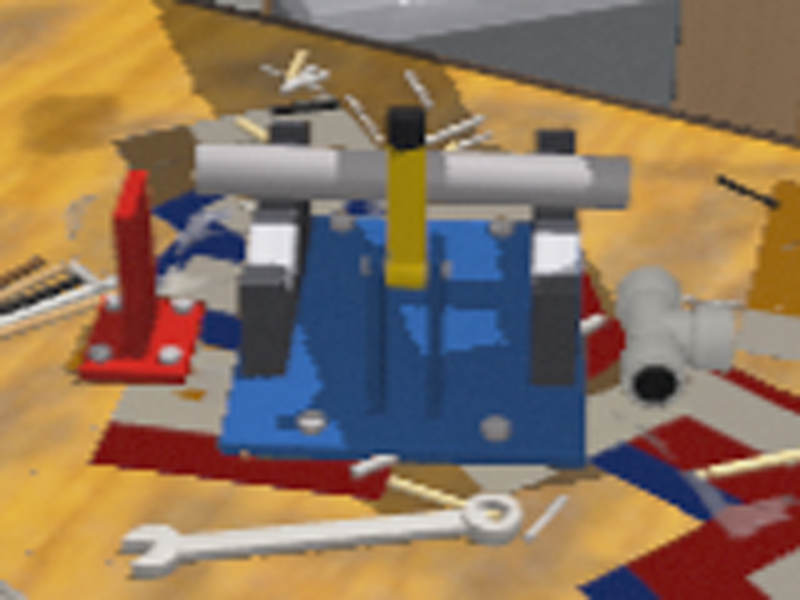

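The crops (scale 4 and 5) clearly show the base plate corners, the notch flanks, the bar ends, the stop's top edge and the keeper tip. I'll triangulate these points.

```bash
cat > h.py <<'E'
import numpy as np
C={"scene":(498.546,313.079,197.854),"side":(391.399,326.861,198.577)}
from bench import r
import cv2
def ray(s,p):
    d=np.array([(p[0]-s["cx"])/s["fx"],-(p[1]-s["cy"])/s["fy"],-1]);T=np.array(s["pose"])
    d=T[:3,:3]@d;return T[:3,3],d/np.linalg.norm(d)
def plane(s,p,z):
    o,d=ray(s,p);return o+d*(z-o[2])/d[2]
def tri(s,p,t,q):
    a,d=ray(s,p);b,e=ray(t,q);k=np.linalg.lstsq(np.c_[d,-e],b-a,rcond=None)[0]
    P,Q=a+k[0]*d,b+k[1]*e;return (P+Q)/2,np.linalg.norm(P-Q)
E
cat > m.py <<'E'
from h import *
S,D=r.snapshot("scene"),r.snapshot("side")
c1=lambda x,y:((x+.5)/4-.5+215,(y+.5)/4-.5+165)
c2=lambda x,y:((x+.5)/5-.5+235,(y+.5)/5-.5+145)
for n,x,y in(("base -x-y",135,435),("-x+y",125,215),("+x-y",522,408),("+x+y",478,183)):print(n,plane(S,c1(x,y),10).round(1))
for n,x,y in(("+x-y",222,442),("+x+y",584,457)):print("side",n,plane(D,c2(x,y),10).round(1))
for n,x,y in(("n-y near",358,370),("n-y back",350,330),("n+y near",322,184),("n+y back",325,150)):print(n,plane(S,c1(x,y),44).round(1))
for n,p,q in(("bar -y",(265,368),(197,167)),("bar +y",(237,80),(629,182)),("keeper tip",(458,40),(405,108)),("stop top -x",(320,380),(140,172)),("stop top +x-y",(411,388),(117,210)),("lip -y,-y",(140,318),(272,125)),("lip+y,+y",(135,130),(573,131))):
    P,g=tri(S,c1(*p),D,c2(*q));print(n,P.round(1),round(g,1))
E
python3 m.py
```

```text
base -x-y [ 378.1 -248.5   10. ]
-x+y [ 434.  -107.4   10. ]
+x-y [ 541.7 -321.2   10. ]
+x+y [ 606.  -175.1   10. ]
side +x-y [ 547.3 -318.9   10. ]
side +x+y [ 607.5 -175.8   10. ]
n-y near [ 471.7 -291.2   44. ]
n-y back [ 480.5 -267.2   44. ]
n+y near [ 516.7 -170.5   44. ]
n+y back [ 530.3 -147.9   44. ]
bar -y [ 424.5 -295.2   72.9] 0.6
bar +y [ 501.  -110.2   73.7] 2.1
keeper tip [ 553.6 -237.8  163.7] 2.0
stop top -x [ 437.4 -323.5   83.9] 2.4
stop top +x-y [ 468.6 -342.6   83.9] 3.3
lip -y,-y [ 390.  -246.4   71.8] 10.3
lip+y,+y [ 442.2 -113.6   68.1] 0.1
```

Emit:
send_path(offsets=[[[0, 0, -9.7], [-27, -24, 0], 56], [[0, 0, -19.3], [-54, -49, 0], 56], [[0, 0, -29], [-81, -73, 10], 56], [[0, 0, -38.7], [-108, -98, 20], 56], [[0, 0, -48.4], [-135, -122, 40], 56], [[0, 0, -58], [-162, -147, 60], 56], [[0, 0, -67.7], [-189, -171, 80], 56], [[0, 0, -67.7], [-189, -171, 80], 56]])

```text
time: 1.2
tool_pos: [426.6, -189.6, 149.3]
tcp_rot: [180.0, -0.2, 157.6]
ft_force: [1.2, 0.0, -0.5]
finger_gap: 55.7
grip_force: 0.0
```

Emit:
send_path(offsets=[[[0, 0, 0], [0, 0, 30], 56], [[0, 0, 0], [0, 0, 60], 56], [[0, 0, 0], [0, 0, 85], 56], [[0, 0, 0], [0, 0, 100], 56], [[0, 0, 0], [0, 0, 100], 56]])

```text
time: 1.82
tool_pos: [428.8, -188.3, 50.7]
tcp_rot: [180.0, -0.1, 157.7]
ft_force: [-0.3, 1.0, 0.3]
finger_gap: 56.0
grip_force: 0.0
```

```bash
python3 - <<'E'
from h import *
s=r.snapshot("scene");cv2.imwrite("pics/c3.png",cv2.resize(s["pixels"][140:315,215:365],None,fx=3,fy=3,interpolation=cv2.INTER_CUBIC))
E
```

```text
(no output)
```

View pics/c3.png

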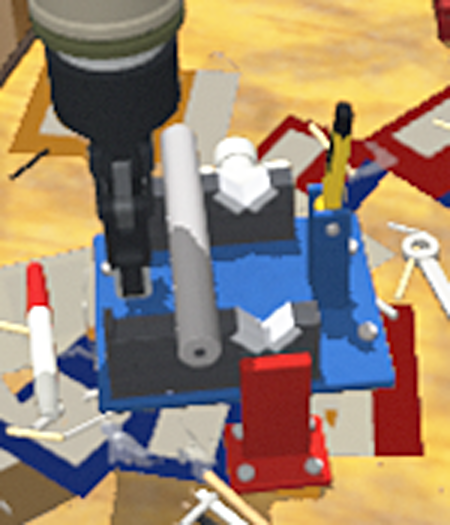

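The fingers (tip at (130,290) in the crop) stand between the rails, behind the bar and clear of it. I'll push forward slowly (tool −x).

Emit:
send_path(offsets=[[[0, 0, 0], [-5, 0, 0], 56], [[0, 0, 0], [-9, 0, 0], 56], [[0, 0, 0], [-13, 0, 0], 56], [[0, 0, 0], [-16, 0, 0], 56], [[0, 0, 0], [-19, 0, 0], 56], [[0, 0, 0], [-22, 0, 0], 56], [[0, 0, 0], [-25, 0, 0], 56], [[0, 0, 0], [-28, 0, 0], 56]])

```text
time: 2.88
tool_pos: [455.0, -199.7, 51.2]
tcp_rot: [-180.0, -0.0, 157.7]
ft_force: [-0.8, 0.5, 0.8]
finger_gap: 55.8
grip_force: 0.4
```

Emit:
send_path(offsets=[[[0, 0, 0], [-3, 0, 0], 56], [[0, 0, 0], [-6, 0, 0], 56], [[0, 0, 0], [-9, 0, 0], 56], [[0, 0, 0], [-12, 0, 0], 56], [[0, 0, 0], [-15, 0, 0], 56], [[0, 0, 0], [-18, 0, 0], 56], [[0, 0, 0], [-18, 0, 0], 56], [[0, 0, 0], [-18, 0, 0], 56]])

```text
time: 3.88
tool_pos: [471.5, -206.4, 51.2]
tcp_rot: [180.0, -0.0, 157.7]
ft_force: [0.1, -0.2, -0.5]
finger_gap: 56.3
grip_force: 0.0
```

```bash
python3 - <<'E'
from h import *
s=r.snapshot("scene");a=s["pixels"][140:315,215:365]
t=r.snapshot("side");b=t["pixels"][140:265,235:395]
cv2.imwrite("pics/c4.png",np.hstack([cv2.resize(a,(375,437)),cv2.resize(b,(420,437*1))]))
E
```

```text
(no output)
```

View pics/c4.png

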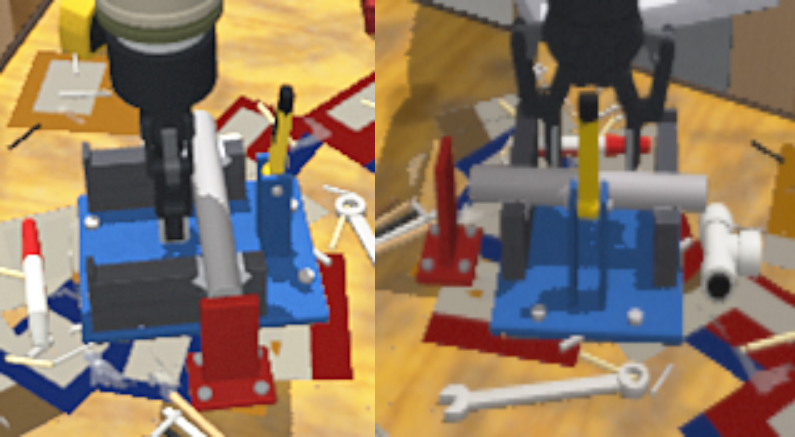

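The bar now sits at the notches in both views, with its +y end at (295,186) in the scene and (361,194) in the side view. I'll check its height and level against the seated position, from the bar's lower and upper outline and both ends.

```bash
python3 - <<'E'
from h import *
S,D=r.snapshot("scene"),r.snapshot("side")
print(tri(S,(295.7,187.5),D,(361,194.2)))
# project expected seated geometry into side view for check
def proj(s,P):
    T=np.array(s["pose"]);c=T[:3,:3].T@(np.array(P)-T[:3,3]);return np.array([s["cx"]+s["fx"]*c[0]/-c[2],s["cy"]-s["fy"]*c[1]/-c[2]]).round(1)
O=np.array([501,-218.4,0]);R=cv2.Rodrigues(np.array([0,0,np.radians(-22.3)]))[0]
for z in(61.7,72.5):
  for y in(-95,-30,30,95):print(z,y,"scene",proj(S,O+R@[0,y,z]),"side",proj(D,O+R@[0,y,z]))
# side bar edges: gray columns
g=D["pixels"].astype(int)
for u in(278,290,302,335,345,355):
    c=g[170:215,u];sat=c.max(1)-c.min(1);m=(sat<25)&(c.mean(1)>85);k=np.flatnonzero(m)+170;print(u,k.tolist())
E
```

```text
(array([ 540.89255478, -127.35009986,   64.36283443]), np.float64(1.1321681501294552))
61.7 -95 scene [304.7 257. ] side [274.  191.9]
61.7 -30 scene [300.9 231.6] side [302.9 192.8]
61.7 30 scene [297.8 210.4] side [329.7 193.8]
61.7 95 scene [294.7 189.7] side [358.8 194.7]
72.5 -95 scene [304.6 252.7] side [273.7 187.8]
72.5 -30 scene [300.8 227.3] side [302.8 188.8]
72.5 30 scene [297.6 206.2] side [329.8 189.7]
72.5 95 scene [294.5 185.5] side [359.1 190.7]
278 [170, 171, 172, 173, 174, 175, 176, 177, 178, 185, 186, 187, 188, 189, 190, 191, 192, 193, 194, 195, 196, 197, 198, 199, 200, 201, 202, 203, 204, 205, 206]
290 [187, 188, 189, 190, 191, 192, 193, 194, 195, 196, 197]
302 [177, 178, 179, 180, 181, 182, 183, 184, 185, 187, 188, 189, 190, 191, 192, 193, 194, 195, 196, 197, 198]
335 [187, 189, 190, 191, 192, 193, 194, 195, 196, 197, 198, 199]
345 [171, 175, 176, 177, 178, 179, 180, 181, 182, 183, 184, 185, 186, 187, 188, 189, 190, 191, 192, 193, 194, 195, 196, 197, 198, 199, 200, 201, 202, 203]
355 [190, 191, 192, 193, 194, 195, 196, 197, 198, 199, 200]
```

The bar outline is centred at row 192 at the −y end and 194.5 at the +y end. That matches the seated prediction of z 61.7, so it is level in both notches. Next I'll raise the tool and go beyond the +y end.

Emit:
send_path(offsets=[[[0, 0, 0], [5, 0, 0], 30], [[0, 0, 0], [5, 0, -45], 0], [[0, 0, 0], [5, 0, -75], 0], [[0, 0, 0], [-10, 40, -75], 0], [[0, 0, 0], [-32, 85, -75], 0], [[0, 0, 0], [-32, 131, -75], 0], [[0, 0, 0], [-32, 131, -75], 0]])

```text
time: 4.95
tool_pos: [551.4, -94.6, 126.1]
tcp_rot: [180.0, -0.0, 157.9]
ft_force: [-0.1, -0.5, 0.2]
finger_gap: 0.5
grip_force: 0.0
```

Emit:
send_path(offsets=[[[0, 0, 0], [0, 0, 30], 0], [[0, 0, 0], [0, 0, 60], 0], [[0, 0, 0], [0, 0, 75], 0], [[0, 0, 0], [0, 0, 75], 0]])

```text
time: 5.45
tool_pos: [549.6, -97.6, 50.2]
tcp_rot: [-180.0, -0.1, 157.7]
ft_force: [0.1, -0.3, -0.6]
finger_gap: -0.2
grip_force: 0.0
```

```bash
python3 - <<'E'
from h import *
s=r.snapshot("scene");a=s["pixels"][140:315,215:365]
t=r.snapshot("side");b=t["pixels"][140:265,235:395]
cv2.imwrite("pics/c5.png",np.hstack([cv2.resize(a,(375,437)),cv2.resize(b,(420,437*1))]))
E
```

```text
(no output)
```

View pics/c5.png

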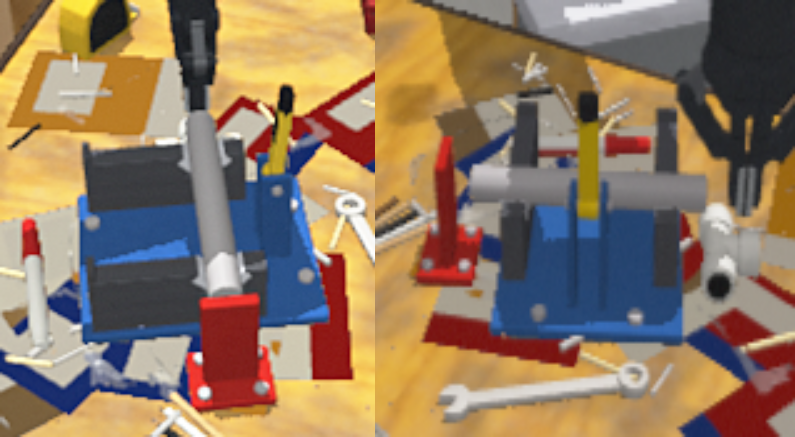

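Both notch flanks show evenly on each side of the bar. The closed fingertips are at (745,190), past the bar's +y end and above the tee. I'll push in −y in stages, watching the force.

Emit:
send_path(offsets=[[[0, 0, 0], [0, -8, 0], 0], [[0, 0, 0], [0, -14, 0], 0], [[0, 0, 0], [0, -18, 0], 0], [[0, 0, 0], [0, -21, 0], 0], [[0, 0, 0], [0, -24, 0], 0], [[0, 0, 0], [0, -27, 0], 0]])

```text
time: 6.3
tool_pos: [541.3, -121.8, 51.8]
tcp_rot: [179.9, 0.1, 157.7]
ft_force: [2.1, 5.2, 2.0]
finger_gap: 0.1
grip_force: 2.7
```

Emit:
send_path(offsets=[[[0, 0, 0], [0, -2, 0], 0], [[0, 0, 0], [0, -4, 0], 0], [[0, 0, 0], [0, -6, 0], 0], [[0, 0, 0], [0, -8, 0], 0]])

```text
time: 6.8
tool_pos: [538.3, -129.2, 51.8]
tcp_rot: [179.9, 0.1, 157.7]
ft_force: [1.8, 4.6, 1.9]
finger_gap: -0.0
grip_force: 2.7
```

Emit:
send_path(offsets=[[[0, 0, 0], [0, -1.5, 0], 0], [[0, 0, 0], [0, -3, 0], 0], [[0, 0, 0], [0, -3, 0], 0]])

```text
time: 7.18
tool_pos: [537.2, -131.7, 51.8]
tcp_rot: [179.9, 0.1, 157.7]
ft_force: [2.2, 5.8, 1.5]
finger_gap: -0.1
grip_force: 3.2
```

Emit:
send_path(offsets=[[[0, 0, 0], [0, -1, 0], 0], [[0, 0, 0], [0, -2, 0], 0], [[0, 0, 0], [0, -2, 0], 0]])

```text
time: 7.55
tool_pos: [537.1, -131.9, 51.8]
tcp_rot: [179.7, 0.1, 157.7]
ft_force: [6.2, 13.2, 2.0]
finger_gap: 0.2
grip_force: 7.6
```

Emit:
send_path(offsets=[[[0, 0, 0], [0, -1, 0], 0], [[0, 0, 0], [0, -1, 0], 0]])

```text
time: 7.8
tool_pos: [537.1, -131.9, 51.9]
tcp_rot: [179.7, 0.1, 157.8]
ft_force: [8.4, 18.4, 0.9]
finger_gap: -0.2
grip_force: 9.7
```

The position has stalled and the force ramps to 20 N, so the bar is against the stop. I'll back off, rise and go round behind the keeper.

Emit:
send_path(offsets=[[[0, 0, 0], [0, 5, 0], 0], [[0, 0, 0], [0, 12, 0], 0], [[0, 0, 0], [0, 12, -50], 0], [[0, 0, 0], [0, 12, -97], 0], [[0, 0, 0], [-50, 12, -97], 0], [[0, 0, 0], [-93, 12, -97], 0], [[0, 0, 0], [-93, -30, -97], 0], [[0, 0, 0], [-93, -60, -97], 0]])

```text
time: 8.8
tool_pos: [598.1, -227.4, 147.1]
tcp_rot: [-180.0, -0.1, 157.7]
ft_force: [0.6, 0.0, -0.7]
finger_gap: -0.1
grip_force: 0.0
```

Emit:
send_path(offsets=[[[0, 0, 0], [0, -29, 0], 0], [[0, 0, 0], [0, -29, 0], 0], [[0, 0, 0], [0, -29, 0], 0]])

```text
time: 9.18
tool_pos: [587.6, -252.6, 148.1]
tcp_rot: [180.0, -0.0, 157.7]
ft_force: [0.7, 0.0, -0.5]
finger_gap: -0.1
grip_force: 0.0
```

```bash
python3 - <<'E'
from h import *
s=r.snapshot("scene");a=s["pixels"][140:315,215:365]
t=r.snapshot("side");b=t["pixels"][140:265,235:395]
cv2.imwrite("pics/c6.png",np.hstack([cv2.resize(a,(375,437)),cv2.resize(b,(420,437*1))]))
p=r.sense()["tool_pos"]-[501,-218.4,0];R=cv2.Rodrigues(np.array([0,0,np.radians(-22.3)]))[0];print(R.T@p)
E
```

```text
[ 93.17739889   1.85957564 148.22676978]
```

View pics/c6.png

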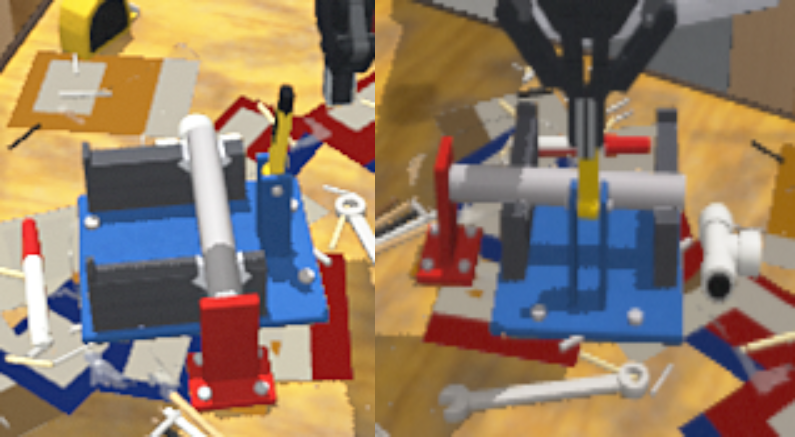

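The bar meets the stop at (450,182) and the fingers stand behind the upright keeper. I'll swing it along its arc.

Emit:
send_path(offsets=[[[0, 0, 0], [12, 0, 1], 0], [[0, 0, 0], [22, 0, 1], 0], [[0, 0, 0], [32, 0, 0], 0], [[0, 0, 0], [40, 0, 0], 0], [[0, 0, 0], [50, 0, 2], 0], [[0, 0, 0], [59, 0, 5], 0], [[0, 0, 0], [68, 0, 10], 0], [[0, 0, 0], [76, 0, 16], 0]])

```text
time: 10.28
tool_pos: [516.6, -224.0, 131.9]
tcp_rot: [-180.0, -0.0, 157.7]
ft_force: [-0.3, 0.0, 0.8]
finger_gap: 0.2
grip_force: 0.6
```

Emit:
send_path(offsets=[[[0, 0, 0], [7, 0, 7], 0], [[0, 0, 0], [13, 0, 15], 0], [[0, 0, 0], [17, 0, 22], 0], [[0, 0, 0], [20, 0, 29], 0], [[0, 0, 0], [22, 0, 36], 0], [[0, 0, 0], [24, 0, 41], 0], [[0, 0, 0], [24, 0, 44], 0], [[0, 0, 0], [24, 0, 44], 0]])

```text
time: 11.28
tool_pos: [494.9, -214.9, 88.0]
tcp_rot: [180.0, -0.0, 157.7]
ft_force: [0.4, -0.5, 0.1]
finger_gap: 0.3
grip_force: 0.0
```

```bash
python3 - <<'E'
from h import *
s=r.snapshot("scene");a=s["pixels"][140:315,215:365]
t=r.snapshot("side");b=t["pixels"][140:265,235:395]
cv2.imwrite("pics/c7.png",np.hstack([cv2.resize(a,(375,437)),cv2.resize(b,(420,437*1))]))
E
```

```text
(no output)
```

View pics/c7.png

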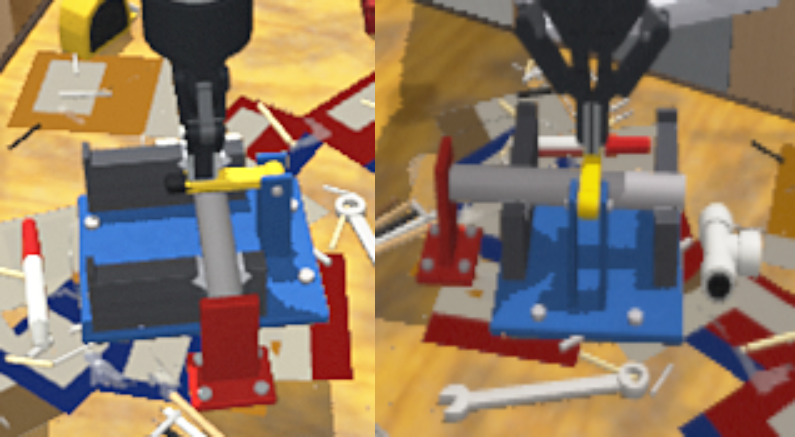

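The keeper is nearly level, with its tip at (172,183) over the bar. I'll press down gently to its end.

Emit:
send_path(offsets=[[[0, 0, 0], [8, 0, 1], 0], [[0, 0, 0], [8, 0, 2], 0], [[0, 0, 0], [8, 0, 2], 0]])

```text
time: 11.75
tool_pos: [487.4, -211.8, 86.5]
tcp_rot: [-180.0, -0.0, 157.7]
ft_force: [-1.6, 0.9, 1.7]
finger_gap: -0.0
grip_force: 1.0
```

Emit:
send_path(offsets=[[[0, 0, 0], [0, 0, 1], 0], [[0, 0, 0], [0, 0, 1], 0]])

```text
time: 12.0
tool_pos: [487.5, -211.9, 86.3]
tcp_rot: [-180.0, -0.0, 157.7]
ft_force: [-6.6, 3.4, 12.5]
finger_gap: 0.2
grip_force: 5.7
```

Emit:
send_path(offsets=[[[0, 0, 0], [0, 0, 1], 0], [[0, 0, 0], [0, 0, 1], 0]])

```text
time: 12.25
tool_pos: [487.6, -211.9, 86.1]
tcp_rot: [-180.0, -0.0, 157.7]
ft_force: [-10.8, 4.8, 18.1]
finger_gap: 0.2
grip_force: 9.4
```

It hits a firm end at z 86.3, against a closed top of 86.5. I'll lift off and do the final check.

Emit:
send_path(offsets=[[[0, 0, 0], [0, 0, -3], 0], [[0, 0, 0], [0, 0, -15], 0], [[0, 0, 0], [0, 0, -60], 0], [[0, 0, 0], [0, 0, -110], 0], [[0, 0, 0], [40, 0, -140], 0], [[0, 0, 0], [80, 0, -140], 0], [[0, 0, 0], [80, 0, -140], 0]])

```text
time: 13.12
tool_pos: [412.4, -181.0, 225.1]
tcp_rot: [-180.0, 0.1, 157.7]
ft_force: [-0.1, -1.4, -0.4]
finger_gap: -0.0
grip_force: 0.0
```

```bash
python3 - <<'E'
from h import *
s=r.snapshot("scene");a=s["pixels"][150:315,215:365]
t=r.snapshot("side");b=t["pixels"][145:265,235:395]
cv2.imwrite("pics/c8.png",np.hstack([cv2.resize(a,(375,412),interpolation=cv2.INTER_CUBIC),cv2.resize(b,(425,412),interpolation=cv2.INTER_CUBIC)]))
E
```

```text
(no output)
```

View pics/c8.png

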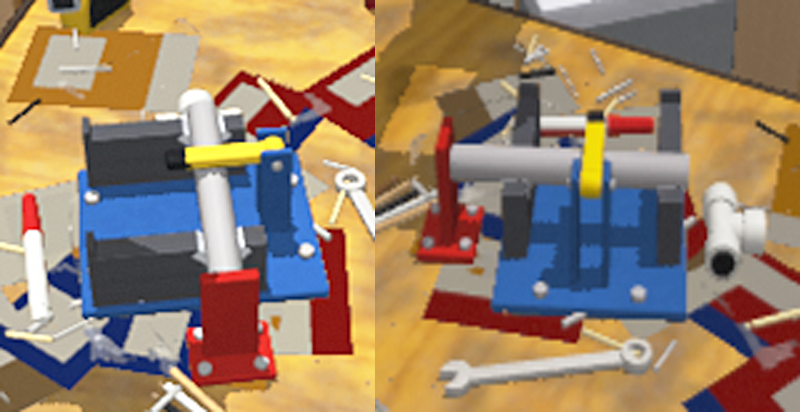

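The bar lies in both notches with its end against the stop at (450,165). The keeper is level over it, with its tip at (175,159), and the tee, marker and wrench are where they were. Handing in.

```bash
python3 -c "
from bench import r
print(r.hand_in())"
```

```text
the job is handed in; nothing more can be done
None
```

The job is handed in at about 13 s: the bar rests level in both notches with its end against the red stop, the keeper is fully down over it, and the tee, marker and wrench were left alone.

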